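# Put the office stamps into the rack in reverse order

### The job

Move the four hand stamps from their ink pads in the wooden tray into the empty blue rack, one to a cell, in reverse order: the colleague across the desk reads the row from the other side, so the stamp that is leftmost in the tray goes into the rightmost cell, the next one into the cell beside it, and so on. Each stamp must stand upright on the floor of its cell; set them down without dropping them, do not knock any over, and let go of them all.

Things in the scene. Friction and masses are not known exactly. Their poses are not given: they have to be found in the camera images.
- stamp_small_mid (a point): Loose wooden hand stamp, upright at the start, 50 to 110 g; the small round stamp: dark-rubber-faced round wooden foot 34 mm across and 16 mm high, thin 14 mm neck, thick round knob 26 mm across from 40 to 66 mm above its underside; 66 mm high in all. Grip the knob. This point lies on its upright axis half-way up, 33 mm above its underside; z up.
- stamp_square_mid (a point): Loose wooden hand stamp, upright at the start, 50 to 110 g; the square stamp: square wooden foot 36 x 36 mm, 18 mm high, straight round handle 20 mm across up to 88 mm above its underside; 88 mm high in all. This point lies on its upright axis half-way up, 44 mm above its underside; z up.
- stamp_oblong_mid (a point): Loose wooden hand stamp, upright at the start, 50 to 110 g; the oblong stamp: rectangular wooden foot 28 mm (its x) x 42 mm (its y), 18 mm high, topped by a flat bar-shaped grip 16 mm thick (its x) x 42 mm long (its y) from 38 to 66 mm above its underside; 66 mm high in all. Grip the bar across its 16 mm thickness, fingers closing along its x. This point lies on its upright axis half-way up, 33 mm above its underside; z up.
- stamp_wide_mid (a point): Loose wooden hand stamp, upright at the start, 50 to 110 g; the wide round stamp: round wooden foot 42 mm across and 14 mm high, slim straight round handle 14 mm across up to 80 mm above its underside; 80 mm high in all. This point lies on its upright axis half-way up, 40 mm above its underside; z up.
- pad_small: The black ink pad, fixed in the wooden tray, on which the small stamp stands at the start, centred to within a few mm; 60 x 60 mm, 12 mm high, its flat top 18 mm above the table. The four pads are all alike. Origin: centre of its underside, 6 mm above the table.
- pad_square: The black ink pad, fixed in the wooden tray, on which the square stamp stands at the start, centred to within a few mm; 60 x 60 mm, 12 mm high, its flat top 18 mm above the table. The four pads are all alike. Origin: centre of its underside, 6 mm above the table.
- pad_oblong: The black ink pad, fixed in the wooden tray, on which the oblong stamp stands at the start, centred to within a few mm; 60 x 60 mm, 12 mm high, its flat top 18 mm above the table. The four pads are all alike. Origin: centre of its underside, 6 mm above the table.
- pad_wide: The black ink pad, fixed in the wooden tray, on which the wide stamp stands at the start, centred to within a few mm; 60 x 60 mm, 12 mm high, its flat top 18 mm above the table. The four pads are all alike. Origin: centre of its underside, 6 mm above the table.
- tray: Low light-wood tray, fixed, 76 mm (its x) x 276 mm (its y), end rails 20 mm high; it holds the four ink pads in a row along its y, at y = -96, -32, 32 and 96 mm. Origin: centre of its underside, on the table; z up. Its x points roughly away from the robot (within 8 degrees).
- rack: Empty blue plastic rack, fixed, 68 mm (its x) x 260 mm (its y), 20 mm high, with a row of four open-topped square cells along its y, centred on its x = 0 at y = -96, -32, 32 and 96 mm; each cell is 60 x 60 mm inside, walls 4 mm thick, its floor 5 mm above the table and its walls rising 15 mm above that floor. Origin: centre of its underside, on the table; z up. Its x points roughly away from the robot (within 8 degrees), so its row runs nearly parallel to the tray's.
There are look-alikes about, which are no part of the job. Leave any purple or yellow look-alike of the part that bears stamp_oblong_mid alone.

How it is judged:
By the outcome, as a careful person would: the job done as asked, in the order asked, and still so for the second after the job is handed in, with the robot touching nothing.
It also fails if it takes over 90 s, if anything falls off the work surface, if the arm or the gripper's body presses on something with over 40 N, if the wrist force passes 120 N, or if a joint passes its speed limit or range.

### The arm

A 6-joint arm with a two-finger parallel gripper is mounted at the origin on the work surface. World frame = base frame: x ahead of the robot, y to its left, z up, the work surface at z = 0. Lengths are in m, angles in rad, forces in N, time in s.
With the tool pointing down it reaches from about 0.35 to 0.85 m from the base axis. Payload 8.1 kg.
Tool frame: the origin (TCP) lies between the finger pads; the fingertips stand 11 mm ahead of it and the grasp point (between the pads) lies 8 mm behind it (robot.tips_ahead is the distance from the TCP to the fingertips, in m); z points along the fingers, y is the line along which they close (so a half turn about z gives the same grasp; the last joint's range is limited). The gripper opens to 93 mm and grips with 3 to 60 N. Pads are 15 mm wide; open, the fingers measure 128 mm over their backs; the gripper's body (75 mm by 188 mm) begins 65 mm behind the grasp point.
Start: joints at [-1.303, 0.13, 1.488, -0, 1.523, -0.085], TCP at [0.207, -0.563, 0.209] pointing down, gripper open.
Joint ranges: [-2.96, 2.96], [-0.89, 2.26], [0.02, 2.5], [-1.34, 4.48], [0, 2.73], [-2.66, 2.66]. Speed limits (rad/s): [2.39, 2.39, 2.79, 3.14, 3.14, 3.14].

### API

Orientations are given as a rotation vector (axis times angle).
In Python, from plant import robot gives the robot as it stands. The module is installed in compiled form; this text tells all that it offers.
- The arm moves only by the tool move_arm, never from a script. Its argument "deltas" is one flat list of numbers, 7 for each row, row after row: the shift along the tool's x, y, z in m, then the turn, a rotation vector about the tool's x, y, z in rad, then the opening, from 0 (shut) to 1 (fully open). A call has 1 to 12 rows; each row is the pose to reach, as a shift and turn from the pose commanded when the call began, along the tool's axes at that moment; what a row does not reach only later rows make up. A row lasts 1/8 s, in which the tool goes at most 62.5 mm and 10.7 degrees, less where a joint would pass 70% of its speed; a pose out of reach is approached as far as the arm can. A call with a gripper value outside its range is refused whole. The fingers move at their own pace and stop on an object; "squeeze" is the grip in N (left out, the last holds). Time passes only in rows, so rows that repeat a pose let the fingers close. It gives the time, the measured TCP pose, the force, the opening and the grip force at its end, in the units of the state.
- robot.read_state(): the state, without advancing time (a new reading comes with each control period).
- robot.read_camera(name): name is "scene" or "top"; returns (picture, depth): 420x560x3 uint8, red, green, blue; 420x560 float32, m along the optical axis (not along the pixel's ray), 0 where there is no reading.
- robot.camera_model(name): a dict with "K" (3x3 intrinsics, pixels), "R" (3x3) and "t" (3): a world point X has camera coordinates R X + t. Camera axes: x right, y down, z forward; pixel columns grow to the right and rows downward; lengths in m; the calibration is good to about 2 mm. A picture is of the moment at which its call begins. camera_model takes no time and is no camera call.
- robot.close_job(): hands the job in; it is judged then, once.
Trained networks look in the newest picture that a camera, given by its name, has taken for a name from the list of things; names that differ only in an ending like _2 or _b are one class to them, and where a whole thing is asked for, a point or a joint stands for the part that bears it (a point fixed in the world has none). Each returns a list of dicts, best first, with "confidence" (0 to 1); they miss things now and then, are a little off and sometimes report something else, mostly with a low value. They report only what shows in the picture. A call takes as long as a camera call. They do not tell look-alikes from the thing itself.
- robot.recognise(camera, label): "uv" ([column, row] in pixels, amid what is visible of it).
The state is a dict: "t": time; "q": joint angles; "dq": joint speeds; "joint_torque": joint torques, N m; "tool_pos": TCP position; "orientation": TCP orientation; "force": force on the tool from outside, world axes, zero at the start; "wrist_torque": the same for the moment, N m; "opening": finger opening in m; "gripper_force": force on a finger pad.
Only numpy, scipy, OpenCV 4.12 (cv2) and the standard library are available. Lean on these libraries where they do the work, as an engineer would, in place of code of your own. Each camera call takes 0.05 s, during which the arm holds its last target. There are 200 camera calls.

## Working session

There is one attempt and no reset: what is moved stays moved. The work goes in short steps, Python scripts to look and compute and a tool call to move; the robot and the scene stay as the last step left them, time stands still between calls to the robot, and variables do not carry over. Pictures are saved under pics/ and viewed, at most 14 in all, crops included, and the job is handed in when it is done.

Besides the shell and the picture viewer there is one more tool, called after "Call:" as a command line: name --argument value ..., lists and objects as JSON in quotes. move_arm: Moves the arm, as the interface text tells. Its arguments: {"type":"object","properties":{"deltas":{"type":"array","items":{"type":"number"}},"squeeze":{"type":"number"}},"required":["deltas"]}

```bash
mkdir -p pics
cat > h.py <<'E'
import numpy as np, cv2
from plant import robot
def cam(n):
    m=robot.camera_model(n); return np.array(m["K"]),np.array(m["R"]),np.array(m["t"])
def unproj(n,uv,d):
    K,R,t=cam(n); p=np.linalg.inv(K)@np.array([uv[0],uv[1],1.])*d
    return R.T@(p-t)
def cloud(n,D):
    K,R,t=cam(n); v,u=np.indices(D.shape)
    p=np.stack([(u-K[0,2])/K[0,0]*D,(v-K[1,2])/K[1,1]*D,D],-1)
    return (p-t)@R
def save(n,img): cv2.imwrite("pics/"+n,img[:,:,::-1])
E
python3 - <<'E'
from h import *
for n in("scene","top"):
    im,D=robot.read_camera(n); save(n+"0.png",im); np.savez(n+"0.npz",im=im,D=D)
    K,R,t=cam(n); print(n,np.round(-R.T@t,3),K[0,0],np.round(R,2).tolist())
    for l in("stamp_small_mid","stamp_square_mid","stamp_oblong_mid","stamp_wide_mid","tray","rack"):
        for r in robot.recognise(n,l)[:4]:
            uv=np.array(r["uv"]); d=D[int(uv[1]),int(uv[0])]
            print(l,uv.round(0),round(r["confidence"],2),unproj(n,uv,d).round(3))
s=robot.read_state();print(s["t"],s["tool_pos"],s["orientation"])
E
```

```text
scene [ 1.069 -0.241  0.628] 532.703831248561 [[0.43, 0.9, 0.02], [0.61, -0.27, -0.74], [-0.66, 0.33, -0.67]]
stamp_square_mid [269. 203.] 0.87 [0.479 0.015 0.053]
stamp_oblong_mid [333. 143.] 0.86 [0.372 0.193 0.051]
stamp_oblong_mid [283. 166.] 0.72 [0.367 0.091 0.025]
stamp_oblong_mid [333. 179.] 0.65 [0.467 0.139 0.052]
stamp_wide_mid [304. 194.] 0.95 [0.47  0.083 0.042]
tray [283. 228.] 0.9 [0.501 0.03  0.011]
rack [318. 286.] 0.69 [0.631 0.027 0.006]
top [0.426 0.006 0.819] 454.64010573008846 [[0.01, -1.0, 0.01], [-1.0, -0.01, -0.08], [0.08, -0.01, -1.0]]
stamp_small_mid [304. 221.] 0.63 [ 0.466 -0.041  0.081]
stamp_small_mid [268. 218.] 0.48 [0.469 0.017 0.104]
stamp_square_mid [266. 221.] 0.74 [0.464 0.019 0.105]
stamp_oblong_mid [224. 278.] 0.97 [0.371 0.089 0.064]
stamp_oblong_mid [196. 223.] 0.87 [0.46  0.134 0.084]
stamp_oblong_mid [162. 284.] 0.6 [0.362 0.19  0.065]
stamp_wide_mid [229. 221.] 0.74 [0.464 0.078 0.097]
tray [251. 239.] 0.89 [0.438 0.048 0.003]
rack [260. 128.] 0.82 [0.634 0.034 0.019]
0.7 [ 0.20731879 -0.56305293  0.20867015] [ 3.09280391e+00  5.51246124e-01 -1.08358024e-06]
```

View pics/scene0.png

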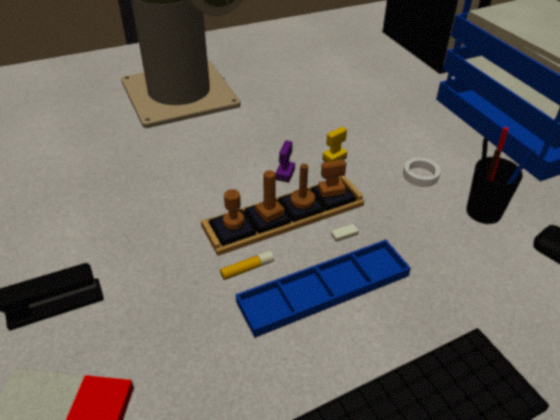

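View pics/top0.png

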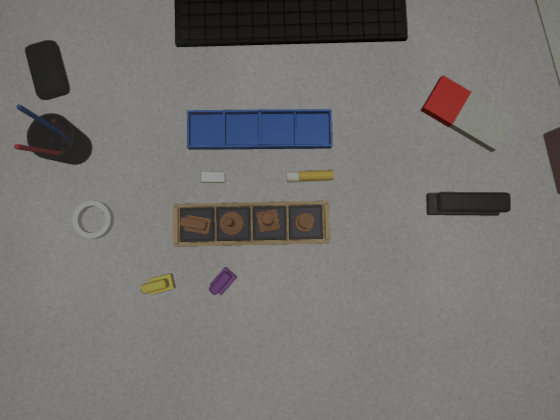

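The scene camera shows the tray with wooden stamps: small (233,205), square (269,200), wide (304,190) and oblong (333,175). The rack is at (322,285).

The top camera shows oblong (196,224), wide (231,223), square (267,220) and small (305,221). The rack spans columns 187–331 and rows 110–149.

There are three oblong candidates in the top view: purple (222,281), yellow (157,285) and wooden (196,224). The wooden one on the pad is the one meant. I'll confirm it in a crop and measure.

Run:
```python
from h import *
P={}
for n in("top","scene"):
    z=np.load(n+"0.npz"); im,D=z["im"],z["D"]; C=cloud(n,D); P[n]=C
    hsv=cv2.cvtColor(im,cv2.COLOR_RGB2HSV)
    X=C[...,0];Y=C[...,1];Z=C[...,2]
    blue=(hsv[...,0]>100)&(hsv[...,0]<130)&(hsv[...,1]>120)&(X>.56)&(X<.72)&(abs(Y-.03)<.2)&(D>0)
    top=blue&(Z>.014)
    for nm,m in(("rack all",blue),("rim",top)):
        r=cv2.minAreaRect(C[m][:,:2].astype(np.float32)); print(n,nm,m.sum(),np.round(r[0],4),np.round(r[1],4),round(r[2],2),"z",np.percentile(Z[m],[5,50,95]).round(4))
    m=(X>.40)&(X<.54)&(Y>-.15)&(Y<.2)&(Z>.03)&(D>0)
    k,lab,st,ce=cv2.connectedComponentsWithStats(m.astype(np.uint8))
    for i in range(1,k):
        if st[i,4]<15: continue
        q=C[lab==i]; zt=np.percentile(q[:,2],95); t=q[q[:,2]>zt-.008]
        r=cv2.minAreaRect(t[:,:2].astype(np.float32))
        print(n,"blob",ce[i].round(),st[i,4],"ztop",zt.round(4),len(t),"mean",t.mean(0).round(4),"rect",np.round(r[0],4),np.round(r[1],4),round(r[2],1))
    wood=(X>.40)&(X<.54)&(Y>-.15)&(Y<.2)&(Z>.002)&(Z<.03)&(hsv[...,1]>70)
    if n=="top":
        r=cv2.minAreaRect(C[(X>.40)&(X<.54)&(Y>-.15)&(Y<.2)&(Z>.008)&(Z<.025)][:,:2].astype(np.float32)); print("tray",np.round(r[0],4),np.round(r[1],4),r[2])
im=np.load("top0.npz")["im"][190:310,130:340]; a=cv2.resize(im,None,fx=3.6,fy=3.6,interpolation=cv2.INTER_CUBIC)
save("crop.png",np.clip(a*1.6,0,255).astype(np.uint8))
```

```text
top rack all 5177 [0.6352 0.0356] [0.0677 0.2587] 0.72 z [0.0018 0.0045 0.0195]
top rim 983 [0.6352 0.0356] [0.0677 0.2587] 0.72 z [0.0153 0.0185 0.0209]
top blob [268. 220.] 429 ztop 0.1057 118 mean [0.4693 0.0176 0.1046] rect [0.4697 0.0175] [0.0175 0.0174] 0.9
top blob [231. 223.] 344 ztop 0.0975 59 mean [0.4642 0.0809 0.0964] rect [0.4641 0.0811] [0.0125 0.0124] 46.5
top blob [305. 222.] 299 ztop 0.0843 195 mean [ 0.4671 -0.0453  0.0824] rect [ 0.4673 -0.0456] [0.0243 0.0242] 42.9
top blob [196. 224.] 447 ztop 0.0843 248 mean [0.4614 0.1389 0.0823] rect [0.4615 0.1396] [0.0425 0.016 ] 79.9
tray [0.4848 0.0478] [0.1151 0.2761] 1.6338698863983154
scene rack all 7237 [0.6364 0.0359] [0.0694 0.2602] 0.95 z [0.0041 0.0067 0.0209]
scene rim 2018 [0.6364 0.0359] [0.0694 0.2602] 0.95 z [0.0145 0.0193 0.0218]
scene blob [332. 176.] 740 ztop 0.0848 203 mean [0.4639 0.1387 0.0826] rect [0.4619 0.1398] [0.0408 0.0181] 79.1
scene blob [303. 189.] 525 ztop 0.0977 62 mean [0.4665 0.0811 0.0962] rect [0.465  0.0818] [0.012  0.0141] 23.6
scene blob [269. 196.] 736 ztop 0.1065 120 mean [0.4721 0.0177 0.1048] rect [0.4703 0.0183] [0.0191 0.0187] 25.6
scene blob [232. 208.] 592 ztop 0.0852 187 mean [ 0.4697 -0.045   0.0834] rect [ 0.4673 -0.0441] [0.0236 0.0266] 68.3
```

View pics/crop.png

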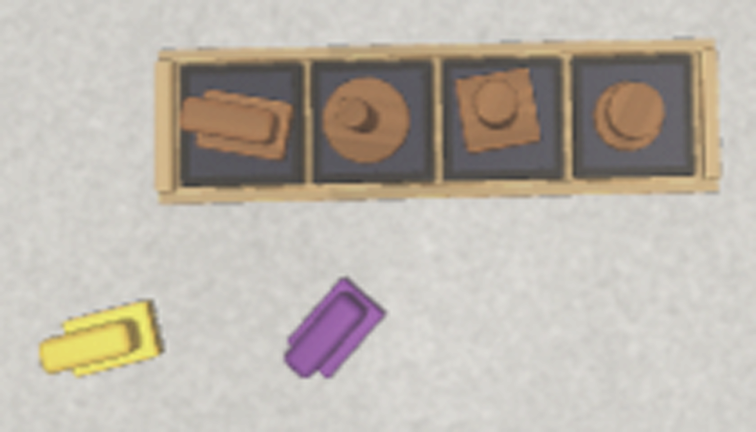

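The crop shows the wooden oblong stamp on its black pad at crop (235,125). The yellow (100,340) and purple (335,325) ones stand loose outside the tray, so the wooden one is the target.

Stamp positions from two views:

| Stamp | x, y (m) | Top height (m) | Rack cell (y offset) |
|---|---|---|---|
| oblong | (.4616, .1396) | .0845 | -96 |
| wide | (.4645, .0813) | .0975 | -32 |
| square | (.470, .0178) | .106 | +32 |
| small | (.4673, -.0449) | .0845 | +96 |

The rack centre is (.6358, .0357), yaw 0.8°.

First I'll move to a hover over the oblong stamp.

Call:
move_arm --deltas '[0.481, -0.5715, 0.03, 0, 0, -1.042, 0.5, 0.481, -0.5715, 0.03, 0, 0, -1.042, 0.5, 0.481, -0.5715, 0.03, 0, 0, -1.042, 0.5, 0.481, -0.5715, 0.03, 0, 0, -1.042, 0.5, 0.481, -0.5715, 0.03, 0, 0, -1.042, 0.5, 0.481, -0.5715, 0.03, 0, 0, -1.042, 0.5, 0.481, -0.5715, 0.03, 0, 0, -1.042, 0.5, 0.481, -0.5715, 0.03, 0, 0, -1.042, 0.5, 0.481, -0.5715, 0.03, 0, 0, -1.042, 0.5, 0.481, -0.5715, 0.03, 0, 0, -1.042, 0.5, 0.481, -0.5715, 0.03, 0, 0, -1.042, 0.5, 0.481, -0.5715, 0.03, 0, 0, -1.042, 0.5]' --squeeze 15

```text
t: 2.2
tool_pos: [0.4618, 0.1418, 0.179]
orientation: [2.407, 2.018, 0.002]
force: [0.7, -0.2, 0.7]
opening: 0.0468
gripper_force: 0.0
```

Call:
move_arm --deltas '[0, 0, 0.05, 0, 0, 0, 0.5, 0, 0, 0.09, 0, 0, 0, 0.5, 0, 0, 0.11, 0, 0, 0, 0.5, 0, 0, 0.117, 0, 0, 0, 0.5, 0, 0, 0.117, 0, 0, 0, 0.5]'

```text
t: 2.82
tool_pos: [0.4614, 0.1394, 0.062]
orientation: [2.408, 2.017, 0.0]
force: [-0.4, 0.3, 0.8]
opening: 0.0464
gripper_force: 0.0
```

Close, then lift.

Call:
move_arm --deltas '[0, 0, 0, 0, 0, 0, 0, 0, 0, 0, 0, 0, 0, 0, 0, 0, 0, 0, 0, 0, 0, 0, 0, 0, 0, 0, 0, 0, 0, 0, 0, 0, 0, 0, 0, 0, 0, -0.02, 0, 0, 0, 0, 0, 0, -0.06, 0, 0, 0, 0, 0, 0, -0.1, 0, 0, 0, 0, 0, 0, -0.118, 0, 0, 0, 0, 0, 0, -0.118, 0, 0, 0, 0]'

```text
t: 4.08
tool_pos: [0.462, 0.1396, 0.1804]
orientation: [2.407, 2.017, 0.003]
force: [0.4, -0.0, -1.8]
opening: 0.0158
gripper_force: 15.0
```

Call:
move_arm --deltas '[-0.03, 0.038, 0, 0, 0, -0.05, 0, -0.06, 0.076, 0, 0, 0, -0.1, 0, -0.09, 0.114, 0, 0, 0, -0.15, 0, -0.12, 0.152, 0, 0, 0, -0.175, 0, -0.15, 0.188, 0, 0, 0, -0.175, 0, -0.1662, 0.2077, 0, 0, 0, -0.175, 0, -0.1662, 0.2077, 0, 0, 0, -0.175, 0, -0.1662, 0.2077, 0.05, 0, 0, -0.175, 0, -0.1662, 0.2077, 0.09, 0, 0, -0.175, 0, -0.1662, 0.2077, 0.115, 0, 0, -0.175, 0, -0.1662, 0.2077, 0.124, 0, 0, -0.175, 0, -0.1662, 0.2077, 0.124, 0, 0, -0.175, 0]'

```text
t: 5.58
tool_pos: [0.6357, -0.0598, 0.0548]
orientation: [-2.221, -2.22, 0.002]
force: [-0.4, -0.4, -0.4]
opening: 0.0161
gripper_force: 15.0
```

Run:
```python
from h import *
im,_=robot.read_camera("scene"); save("p1.png",cv2.resize(im[200:380,180:460],None,fx=2.5,fy=2.5))
s=robot.read_state();print(s["tool_pos"],s["force"],s["t"])
```

```text
[ 0.63674453 -0.06014743  0.05618333] [-0.13923249 -0.01871214 -0.8731149 ] 5.625
```

View pics/p1.png

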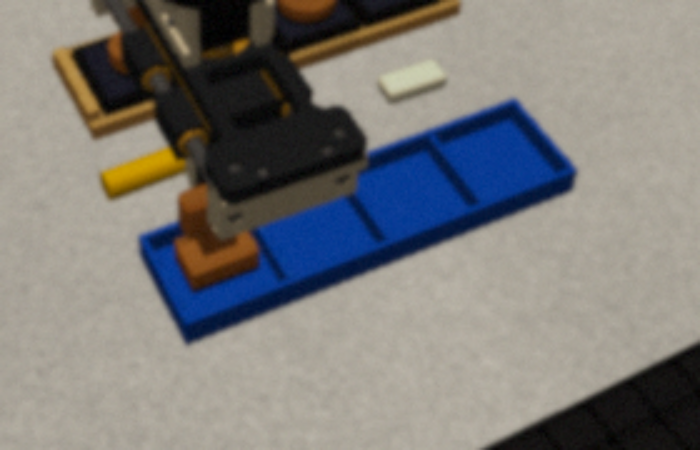

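The crop shows the oblong stamp over the end cell at (215,255), within the walls. Lower it gently to the floor.

Call:
move_arm --deltas '[0, 0, 0.003, 0, 0, 0, 0, 0, 0, 0.005, 0, 0, 0, 0, 0, 0, 0.0065, 0, 0, 0, 0, 0, 0, 0.0075, 0, 0, 0, 0, 0, 0, 0.0075, 0, 0, 0, 0, 0, 0, 0.0075, 0, 0, 0, 0]'

```text
t: 6.38
tool_pos: [0.637, -0.0606, 0.0491]
orientation: [2.222, 2.22, 0.001]
force: [-2.6, -0.1, 5.0]
opening: 0.0158
gripper_force: 15.0
```

Call:
move_arm --deltas '[0, 0, 0, 0, 0, 0, 0.2, 0, 0, 0, 0, 0, 0, 0.4, 0, 0, 0, 0, 0, 0, 0.4, 0, 0, -0.03, 0, 0, 0, 0.4, 0, 0, -0.08, 0, 0, 0, 0.4, 0, 0, -0.13, 0, 0, 0, 0.4, 0.03, -0.036, -0.13, 0, 0, 0, 0.4, 0.068, -0.083, -0.13, 0, 0, 0, 0.4, 0.106, -0.13, -0.13, 0, 0, 0, 0.4, 0.134, -0.163, -0.13, 0, 0, 0, 0.4, 0.1415, -0.1725, -0.13, 0, 0, 0, 0.4, 0.1415, -0.1725, -0.13, 0, 0, 0, 0.4]'

```text
t: 7.88
tool_pos: [0.4645, 0.0813, 0.1785]
orientation: [2.221, 2.221, 0.001]
force: [-0.3, 0.3, -0.1]
opening: 0.0372
gripper_force: 0.0
```

Run:
```python
from h import *
s=robot.read_state();print(s["tool_pos"],s["orientation"],s["opening"],s["t"])
im,_=robot.read_camera("scene"); save("p2.png",cv2.resize(im[110:350,180:460],None,fx=2.4,fy=2.4))
```

```text
[0.46451812 0.08128711 0.17847262] [2.22074287e+00 2.22086069e+00 1.01817385e-03] 0.0372295851940388 7.875
```

View pics/p2.png

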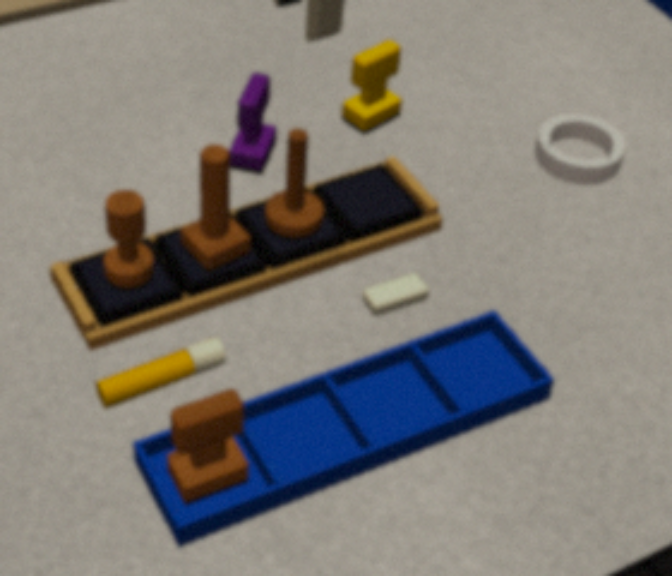

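The oblong stamp stands upright in the end cell, at crop (207,445). Next is the wide stamp, still upright at (295,190).

Call:
move_arm --deltas '[0, 0, 0.05, 0, 0, 0, 0.4, 0, 0, 0.09, 0, 0, 0, 0.4, 0, 0, 0.105, 0, 0, 0, 0.4, 0, 0, 0.1085, 0, 0, 0, 0.4, 0, 0, 0.1085, 0, 0, 0, 0.4, 0, 0, 0.1085, 0, 0, 0, 0, 0, 0, 0.1085, 0, 0, 0, 0, 0, 0, 0.1085, 0, 0, 0, 0, 0, 0, 0.1085, 0, 0, 0, 0]'

```text
t: 9.05
tool_pos: [0.4646, 0.0812, 0.0703]
orientation: [2.222, 2.22, 0.001]
force: [-2.1, -0.3, 5.3]
opening: 0.0135
gripper_force: 15.0
```

Call:
move_arm --deltas '[0, 0, -0.02, 0, 0, 0, 0, 0, 0, -0.06, 0, 0, 0, 0, 0, 0, -0.1, 0, 0, 0, 0, 0, 0, -0.11, 0, 0, 0, 0, -0.015, 0.034, -0.11, 0, 0, 0, 0, -0.034, 0.075, -0.11, 0, 0, 0, 0, -0.055, 0.12, -0.11, 0, 0, 0, 0, -0.072, 0.158, -0.11, 0, 0, 0, 0, -0.0775, 0.1715, -0.11, 0, 0, 0, 0, -0.0775, 0.1715, -0.11, 0, 0, 0, 0]'

```text
t: 10.3
tool_pos: [0.6353, 0.003, 0.1772]
orientation: [-2.222, -2.218, 0.003]
force: [-0.4, -0.1, -0.5]
opening: 0.0134
gripper_force: 15.0
```

Call:
move_arm --deltas '[0, 0, 0.04, 0, 0, 0, 0, 0, 0, 0.08, 0, 0, 0, 0, 0, 0, 0.105, 0, 0, 0, 0, 0, 0, 0.115, 0, 0, 0, 0, 0, 0, 0.118, 0, 0, 0, 0, 0, 0, 0.12, 0, 0, 0, 0, 0, 0, 0.122, 0, 0, 0, 0, 0, 0, 0.1235, 0, 0, 0, 0, 0, 0, 0.1235, 0, 0, 0, 0]'

```text
t: 11.42
tool_pos: [0.6364, 0.0034, 0.0573]
orientation: [2.222, 2.219, 0.002]
force: [-2.0, -0.8, 4.2]
opening: 0.0136
gripper_force: 15.0
```

Call:
move_arm --deltas '[0, 0, 0, 0, 0, 0, 0.2, 0, 0, 0, 0, 0, 0, 0.45, 0, 0, 0, 0, 0, 0, 0.45, 0, 0, -0.03, 0, 0, 0, 0.45, 0, 0, -0.08, 0, 0, 0, 0.45, 0, 0, -0.123, 0, 0, 0, 0.45, 0.003, -0.036, -0.123, 0, 0, 0, 0.45, 0.007, -0.083, -0.123, 0, 0, 0, 0.45, 0.011, -0.13, -0.123, 0, 0, 0, 0.45, 0.014, -0.16, -0.123, 0, 0, 0, 0.45, 0.014, -0.166, -0.123, 0, 0, 0, 0.45, 0.014, -0.166, -0.123, 0, 0, 0, 0.45]'

```text
t: 12.92
tool_pos: [0.4703, 0.0175, 0.1795]
orientation: [2.222, 2.22, 0.001]
force: [-0.1, 0.3, 0.3]
opening: 0.042
gripper_force: 0.0
```

Run:
```python
from h import *
im,_=robot.read_camera("scene"); save("p3.png",cv2.resize(im[110:350,180:460],None,fx=2.4,fy=2.4))
```

```text
(no output)
```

View pics/p3.png

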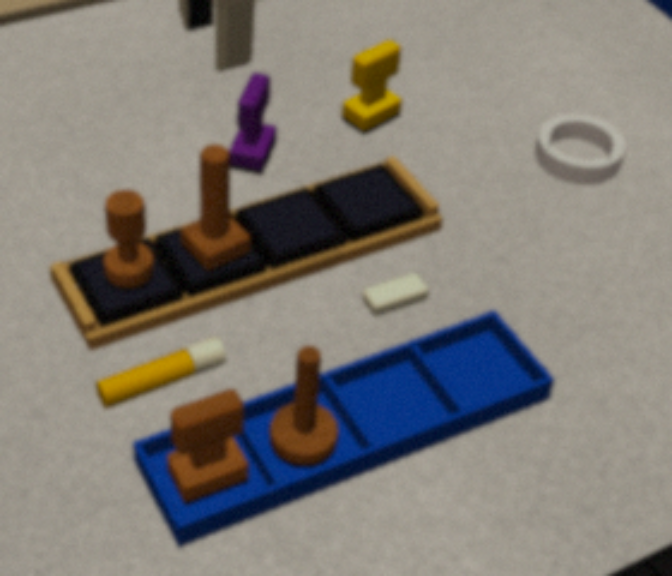

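The wide stamp stands in the second cell, at crop (305,420). Next is the square stamp, at (215,210).

Call:
move_arm --deltas '[0, 0, 0.05, 0, 0, 0, 0.45, 0, 0, 0.085, 0, 0, 0, 0.45, 0, 0, 0.099, 0, 0, 0, 0.45, 0, 0, 0.1025, 0, 0, 0, 0.45, 0, 0, 0.1025, 0, 0, 0, 0.45, 0, 0, 0.1025, 0, 0, 0, 0, 0, 0, 0.1025, 0, 0, 0, 0, 0, 0, 0.1025, 0, 0, 0, 0, 0, 0, 0.1025, 0, 0, 0, 0]'

```text
t: 14.1
tool_pos: [0.4701, 0.0176, 0.0772]
orientation: [2.222, 2.22, 0.001]
force: [-0.3, -0.3, 4.7]
opening: 0.0195
gripper_force: 15.0
```

Call:
move_arm --deltas '[0, 0, -0.02, 0, 0, 0, 0, 0, 0, -0.06, 0, 0, 0, 0, 0, 0, -0.1, 0, 0, 0, 0, 0, 0, -0.11, 0, 0, 0, 0, 0.01, 0.034, -0.11, 0, 0, 0, 0, 0.023, 0.075, -0.11, 0, 0, 0, 0, 0.036, 0.12, -0.11, 0, 0, 0, 0, 0.046, 0.154, -0.11, 0, 0, 0, 0, 0.05, 0.1655, -0.11, 0, 0, 0, 0, 0.05, 0.1655, -0.11, 0, 0, 0, 0]'

```text
t: 15.35
tool_pos: [0.6345, 0.0675, 0.1851]
orientation: [-2.221, -2.22, 0.003]
force: [-0.9, 0.4, -0.2]
opening: 0.0198
gripper_force: 15.0
```

Call:
move_arm --deltas '[0, 0, 0.04, 0, 0, 0, 0, 0, 0, 0.08, 0, 0, 0, 0, 0, 0, 0.105, 0, 0, 0, 0, 0, 0, 0.115, 0, 0, 0, 0, 0, 0, 0.118, 0, 0, 0, 0, 0, 0, 0.12, 0, 0, 0, 0, 0, 0, 0.122, 0, 0, 0, 0, 0, 0, 0.1235, 0, 0, 0, 0, 0, 0, 0.1235, 0, 0, 0, 0]'

```text
t: 16.48
tool_pos: [0.636, 0.0675, 0.0643]
orientation: [2.222, 2.22, 0.002]
force: [-1.0, 0.5, 3.8]
opening: 0.0195
gripper_force: 15.0
```

Call:
move_arm --deltas '[0, 0, 0, 0, 0, 0, 0.25, 0, 0, 0, 0, 0, 0, 0.5, 0, 0, 0, 0, 0, 0, 0.5, 0, 0, -0.03, 0, 0, 0, 0.5, 0, 0, -0.08, 0, 0, 0, 0.5, 0, 0, -0.12, 0, 0, 0, 0.5, -0.024, -0.036, -0.12, 0, 0, 0, 0.5, -0.055, -0.083, -0.12, 0, 0, 0, 0.5, -0.087, -0.13, -0.12, 0, 0, 0, 0.5, -0.107, -0.16, -0.12, 0, 0, 0, 0.5, -0.1125, -0.168, -0.12, 0, 0, 0, 0.5, -0.1125, -0.168, -0.12, 0, 0, 0, 0.5]'

```text
t: 17.98
tool_pos: [0.4675, -0.045, 0.1835]
orientation: [2.223, 2.219, 0.001]
force: [0.1, 0.7, -1.0]
opening: 0.0466
gripper_force: 0.0
```

Run:
```python
from h import *
im,_=robot.read_camera("scene"); save("p4.png",cv2.resize(im[110:350,180:460],None,fx=2.4,fy=2.4))
```

```text
(no output)
```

View pics/p4.png

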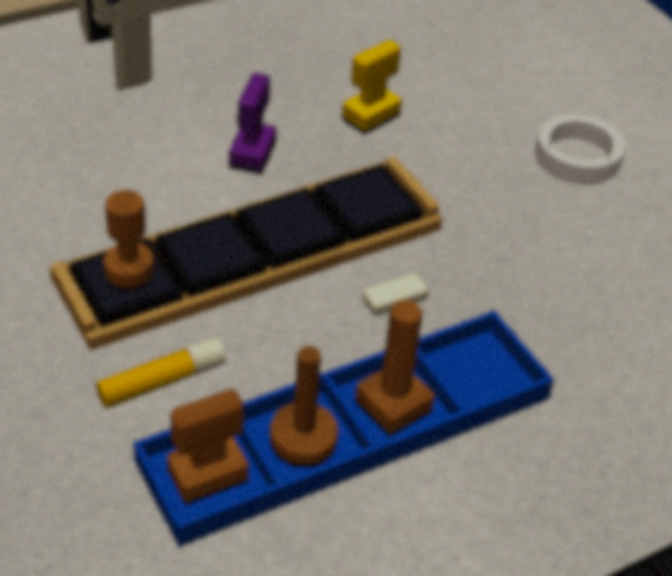

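The square stamp stands in the third cell, at crop (398,370). Last is the small stamp, at (127,240).

Call:
move_arm --deltas '[0, 0, 0.05, 0, 0, 0, 0.5, 0, 0, 0.1, 0, 0, 0, 0.5, 0, 0, 0.117, 0, 0, 0, 0.5, 0, 0, 0.1205, 0, 0, 0, 0.5, 0, 0, 0.1205, 0, 0, 0, 0.5, 0, 0, 0.1205, 0, 0, 0, 0, 0, 0, 0.1205, 0, 0, 0, 0, 0, 0, 0.1205, 0, 0, 0, 0, 0, 0, 0.1205, 0, 0, 0, 0]'

```text
t: 19.15
tool_pos: [0.4678, -0.0451, 0.0635]
orientation: [2.222, 2.219, 0.001]
force: [-1.6, 0.2, 5.6]
opening: 0.0254
gripper_force: 15.0
```

Call:
move_arm --deltas '[0, 0, -0.02, 0, 0, 0, 0, 0, 0, -0.06, 0, 0, 0, 0, 0, 0, -0.1, 0, 0, 0, 0, 0, 0, -0.12, 0, 0, 0, 0, 0.03, 0.028, -0.12, 0, 0, 0, 0, 0.068, 0.064, -0.12, 0, 0, 0, 0, 0.108, 0.102, -0.12, 0, 0, 0, 0, 0.145, 0.137, -0.12, 0, 0, 0, 0, 0.168, 0.159, -0.12, 0, 0, 0, 0, 0.1765, 0.167, -0.12, 0, 0, 0, 0, 0.1765, 0.167, -0.12, 0, 0, 0, 0]'

```text
t: 20.52
tool_pos: [0.634, 0.1314, 0.182]
orientation: [-2.222, -2.22, 0.002]
force: [-0.4, -0.4, -1.2]
opening: 0.0255
gripper_force: 15.0
```

Call:
move_arm --deltas '[0, 0, 0.04, 0, 0, 0, 0, 0, 0, 0.085, 0, 0, 0, 0, 0, 0, 0.115, 0, 0, 0, 0, 0, 0, 0.125, 0, 0, 0, 0, 0, 0, 0.128, 0, 0, 0, 0, 0, 0, 0.13, 0, 0, 0, 0, 0, 0, 0.132, 0, 0, 0, 0, 0, 0, 0.1335, 0, 0, 0, 0, 0, 0, 0.1335, 0, 0, 0, 0]'

```text
t: 21.65
tool_pos: [0.6351, 0.1317, 0.0506]
orientation: [2.222, 2.22, 0.002]
force: [-1.6, -0.2, 5.2]
opening: 0.025
gripper_force: 15.0
```

Call:
move_arm --deltas '[0, 0, 0, 0, 0, 0, 0.3, 0, 0, 0, 0, 0, 0, 0.5, 0, 0, 0, 0, 0, 0, 0.5, 0, 0, -0.03, 0, 0, 0, 0.5, 0, 0, -0.08, 0, 0, 0, 0.5, 0, 0, -0.13, 0, 0, 0, 0.5, 0, -0.05, -0.14, 0, 0, 0, 0.5, 0, -0.1, -0.14, 0, 0, 0, 0.5, 0, -0.15, -0.14, 0, 0, 0, 0.5, 0, -0.17, -0.14, 0, 0, 0, 0.5, 0, -0.17, -0.14, 0, 0, 0, 0.5]'

```text
t: 23.02
tool_pos: [0.4636, 0.1318, 0.1894]
orientation: [2.222, 2.221, 0.001]
force: [0.8, -0.1, -0.2]
opening: 0.0463
gripper_force: 0.0
```

Run:
```python
from h import *
im,_=robot.read_camera("scene"); save("p5.png",cv2.resize(im[110:350,180:460],None,fx=2.4,fy=2.4))
```

```text
(no output)
```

View pics/p5.png

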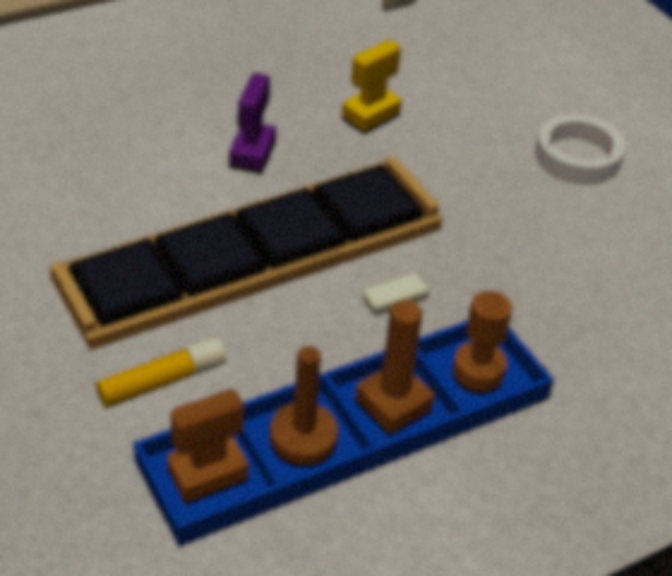

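All four stand upright in reversed order: oblong (207,445), wide (305,420), square (398,370), small (483,345). I'll hand the job in.

```bash
python3 -c "
from plant import robot
print(robot.close_job())"
```

```text
the job is handed in; nothing more can be done
None
```

All four stamps stand upright and released in the rack in reverse order; from the robot's left the cells hold small, square, wide and oblong, and the job was handed in after about 23 s on the robot's clock.

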